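# Load the cell into the microscope lamp's battery bay

### The job

Take the larger of the two battery cells from the rack and load it in the open battery bay of the microscope lamp: with the button end held up, first seat its flat end against the spring contact and push the spring in, then press the button end down between the clip jaws until the cell lies level, fully home and held by itself. Do it gently, by feel: never force the cell against the bay or drive the delicate spring contact hard against its stop, and leave the smaller cell and the other things on the bench where they are.

Things in the scene. Friction and masses are not known exactly. Their poses are not given: they have to be found in the camera images.
- cell: larger battery cell, to be loaded: grey cylinder, 32 mm diameter, 70 mm long over all, about 140 g, lying in a rack groove. Origin at its centre; its x axis runs along it from the flat end (x -35 mm) to the button end. The cylinder ends at x +31; a steel button of 12 mm diameter stands out from there to x +35. It may be rolled about its own axis
- cell_button (a point): centre of the tip of the button on the larger cell (x = +35 mm on its axis)
- cell_flat (a point): centre of the flat end of the larger cell (x = -35 mm on its axis)
- bay: battery bay fixed to the bench. Origin on the bench, z up, x from the spring (-x) to the clip (+x). Seated cell: along x, button to +x, axis 25.7 mm up, y 0. Base 60 mm wide, x -75 to +55. Black inner tray, 48 wide, floor 8 mm up, bears spring, jaws, plate; it is clamped up to 12 mm off either way along x: not measured, find by feel. White power box x -131 to -79, 90 wide, 42 high
- spring_tip (a point): in the bay: free tip of the spring contact at zero tray offset (bay x -30, z 25.7 mm). Domed nose, 7 mm radius, pressed toward bay -x: 1.6 N at first, 0.45 N more per mm, stop at 9 mm; it bends above 12 N. Wall behind it at x -57, 42 mm high. Side guides at x -37 to -31, inner faces y +-17.5, 16 mm high. Bed rails along x at y +-9 mm, tops 12 mm up: a cell there has its lowest line 9.7 up
- clip_mid (a point): point fixed in the bay: midway between the clip's two round steel beads at zero tray offset (bay x 24, z 33.7 mm). Beads of 3 mm radius, x 20 to 28, inner sides at y +-14.4; jaw tops 37 mm up, outer sides y +-21.5. Each jaw gives way sideways up to 6 mm (2.4 N at first, 1.2 N more per mm). They snap over a cell pressed down between them with some 5 to 15 N
- end_plate (a point): point fixed in the bay: top middle of the inner face of the end contact plate at zero tray offset (bay x 35, z 23.5 mm). 16 mm wide, rounded top. The button of a seated cell rests against it, the spring then being pressed in 5 mm; so the cell must be pushed back against the spring for the button to pass down this plate
- rack: white rack fixed to the bench, 56 x 130 mm, base 4 mm thick; origin on the bench under its centre. Two grooves along its x at y +45 and -45 mm, each of two round rails (4 mm radius, 11 mm either side, tops 12 mm up). The larger cell lies with its axis 24.7 mm above the bench; both ends stand out
- small_cell: smaller battery cell, not to be used: same grey, 26 mm in diameter, 65 mm long, in the other groove of the rack; origin at its centre, x along it
- dish: shallow open round dish of clear plastic, 88 mm in diameter, 15 mm high, bystander; origin under its centre
- tip_box: white plastic box 85 x 120 x 50 mm, bystander; origin under its centre
Not all that is in view belongs to the job. Leave any red look-alike of the cell alone.

How it is judged:
By the outcome, as a careful person would: the job done as asked, in the order asked, and still so for the second after the job is handed in, with the robot touching nothing.
It also fails if it takes over 58 s, if anything falls off the work surface, if the arm or the gripper's body presses on something with over 40 N, if the wrist force passes 120 N, or if a joint passes its speed limit or range.

### The arm

A 6-joint arm with a two-finger parallel gripper is mounted at the origin on the work surface. World frame = base frame: x ahead of the robot, y to its left, z up, the work surface at z = 0. Lengths are in mm, angles in rad, forces in N, time in s.
With the tool pointing down it reaches from about 275 to 750 mm from the base axis. Payload 10.2 kg.
Tool frame: the origin (TCP) lies at the very end of the fingers, on their centre line; the grasp point (between the pads) lies 19 mm behind it; z points along the fingers, y is the line along which they close (so a half turn about z gives the same grasp; the last joint's range is limited). The gripper opens to 85 mm and grips with 20 to 120 N. Pads are 22 mm wide; open, the fingers measure 114 mm over their backs; the gripper's body (76 mm by 85 mm) begins 54 mm behind the grasp point. The pads swing forward as they close: fully open they stand 13 mm farther back than shut.
Start: joints at [1.028, 0.313, 1.498, -0, 1.331, -0.223], TCP at [165.061, 498.384, 231.294] pointing down, gripper open.
Joint ranges: [-2.94, 2.94], [-0.97, 2.17], [0.19, 2.56], [-1.23, 4.37], [0.02, 3.11], [-2.88, 2.88]. Speed limits (rad/s): [2.39, 2.39, 3.01, 3.14, 3.14, 3.14].

### API

Orientations are given as a unit quaternion [w, x, y, z].
In Python, from rig import ctrl gives the robot as it stands.
- The arm moves only by the tool step_arm, never from a script. Its argument "increments" is a list of rows, each a list of 3 entries, a list of its own where there are three numbers: the shift along the tool's x, y, z in cm, then the turn, a rotation vector about the tool's x, y, z in degrees, then the opening in per cent of the stroke, from 0 (shut) to 100 (fully open). A call has 1 to 8 rows; each row is the pose to reach, as a shift and turn from the pose commanded when the call began, along the tool's axes at that moment; what a row does not reach only later rows make up. A row lasts 1/8 s, in which the tool goes at most 62.5 mm and 10.7 degrees, less where a joint would pass 70% of its speed; a pose out of reach is approached as far as the arm can. A call with a gripper value outside its range is refused whole. The fingers move at their own pace and stop on an object; "squeeze" is the grip in N (left out, the last holds). Time passes only in rows, so rows that repeat a pose let the fingers close. It gives the time, the measured TCP pose, the force, the opening and the grip force at its end, in the units of the state.
- ctrl.sense(): the state, without advancing time (a new reading comes with each control period).
- ctrl.capture(name): name is "scene" or "top"; returns a dict with "img" (384x512x3 uint8, red, green, blue), "fx", "fy", "cx", "cy" (pixels), "k1" (the pictures are not rectified: a ray, as slopes to the right and down, at radius r is drawn at 1 + k1 r^2 times it, then the intrinsics apply), "extrinsics" (4x4, takes a point from camera to world coordinates). Camera axes: x right, y down, z forward; pixel columns grow to the right and rows downward; lengths in mm; the calibration is good to about 2 mm. A picture is of the moment at which its call begins. There is no depth.
- ctrl.finish_job(): hands the job in; it is judged then, once.
The state is a dict: "time_s": time; "joints": joint angles; "dq": joint speeds; "tau": joint torques, N m; "eef_pos": TCP position; "ee_rot": TCP orientation; "force": force on the tool from outside, world axes, zero at the start; "wrist_torque": the same for the moment, N m; "grip_width": opening from 0.0 (shut) to 1.0 (fully open); "grip_force": force on a finger pad.
Only numpy, scipy, OpenCV 4.12 (cv2) and the standard library are available. Lean on these libraries where they do the work, as an engineer would, in place of code of your own. Each camera call takes 0.05 s, during which the arm holds its last target. There are 200 camera calls.

## Working session

There is one attempt and no reset: what is moved stays moved. The work goes in short steps, Python scripts to look and compute and a tool call to move; the robot and the scene stay as the last step left them, time stands still between calls to the robot, and variables do not carry over. Pictures are saved under pics/ and viewed, at most 10 in all, crops included, and the job is handed in when it is done.

Besides the shell and the picture viewer there is one more tool, called after "Request:" as name(argument=value, ...) on one line, values as JSON. step_arm: Moves the arm, as the interface text tells. Its arguments: {"type":"object","properties":{"increments":{"type":"array"},"squeeze":{"type":"number"}},"required":["increments"]}

```bash
mkdir -p pics; ls
cat > h.py <<'E'
import numpy as np, cv2, json
from rig import ctrl
def cap(n):
    c=ctrl.capture(n); 
    return c
def ray(c,u,v):
    K=np.array([[c['fx'],0,c['cx']],[0,c['fy'],c['cy']],[0,0,1]],float)
    p=cv2.undistortPoints(np.array([[[u,v]]],float),K,np.array([c['k1'],0,0,0,0.]))[0,0]
    T=np.array(c['extrinsics']); return T[:3,3],T[:3,:3]@np.array([p[0],p[1],1])
def onz(c,u,v,z):
    o,d=ray(c,u,v); return o+d*(z-o[2])/d[2]
def proj(c,P):
    T=np.linalg.inv(np.array(c['extrinsics'])); q=T[:3,:3]@np.array(P,float)+T[:3,3]
    x,y=q[:2]/q[2]; s=1+c['k1']*(x*x+y*y); return c['fx']*x*s+c['cx'],c['fy']*y*s+c['cy']
E
python3 - <<'E'
from h import *
for n in("top","scene"):
    c=cap(n); cv2.imwrite(f"pics/{n}0.png",cv2.resize(c['img'][:,:,::-1],(800,600),interpolation=cv2.INTER_CUBIC))
    print(n,c['fx'],c['cx'],c['cy'],c['k1'],np.round(c['extrinsics'],3).tolist())
    cv2.imwrite(f"pics/{n}raw.png",c['img'][:,:,::-1])
print(ctrl.sense())
E
```

```text
pics
top 376.31510573683715 253.33738992812388 186.83726873549074 -0.029757861189433642 [[-0.007, -0.997, 0.078, 509.492], [-1.0, 0.006, -0.005, -68.155], [0.005, -0.078, -0.997, 982.651], [0.0, 0.0, 0.0, 1.0]]
scene 396.2580960790607 250.26613952530542 185.28750654492234 -0.01319399204128947 [[0.75, 0.581, -0.315, 878.712], [0.661, -0.652, 0.372, -412.186], [0.011, -0.487, -0.873, 792.025], [0.0, 0.0, 0.0, 1.0]]
{'time_s': 0.1, 'joints': array([ 1.02761525e+00,  3.13378408e-01,  1.49837816e+00, -7.70232921e-06,
        1.33100391e+00, -2.23329324e-01]), 'dq': array([ 0.00115067, -0.00129962, -0.00187983,  0.00124029, -0.00062139,
        0.00158415]), 'tau': array([ 1.75383619e-03, -4.12902224e+01, -2.60142088e+01, -1.84004630e-04,
        3.00598665e-03, -1.96165371e-05]), 'eef_pos': array([164.92553342, 498.17124429, 230.79388827]), 'ee_rot': array([-2.14879916e-04,  1.59244099e-01,  9.87239067e-01, -5.42949405e-04]), 'force': array([-0.15877906, -0.54621742, -0.1094298 ]), 'wrist_torque': array([-0.01522573, -0.06461768, -0.04502411]), 'grip_force': 0.0, 'grip_width': 1.0016761022050156}
```

View pics/top0.png

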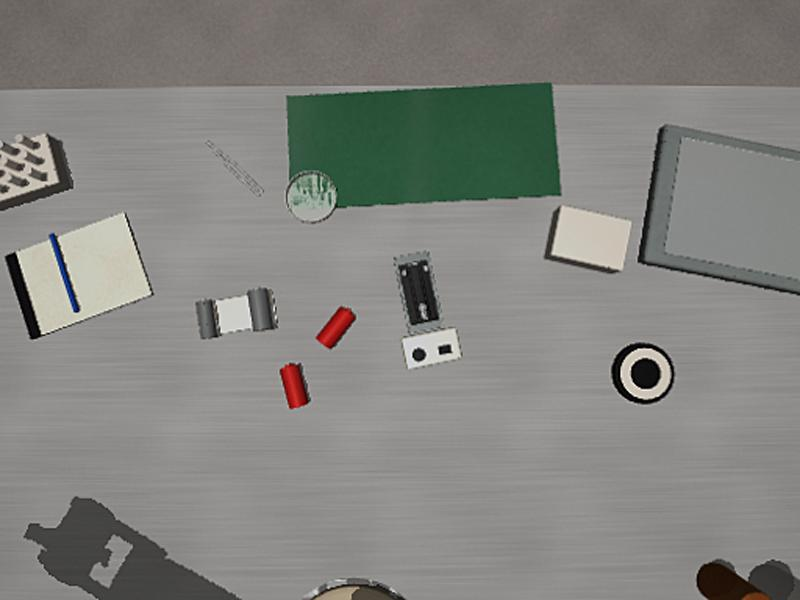

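View pics/scene0.png

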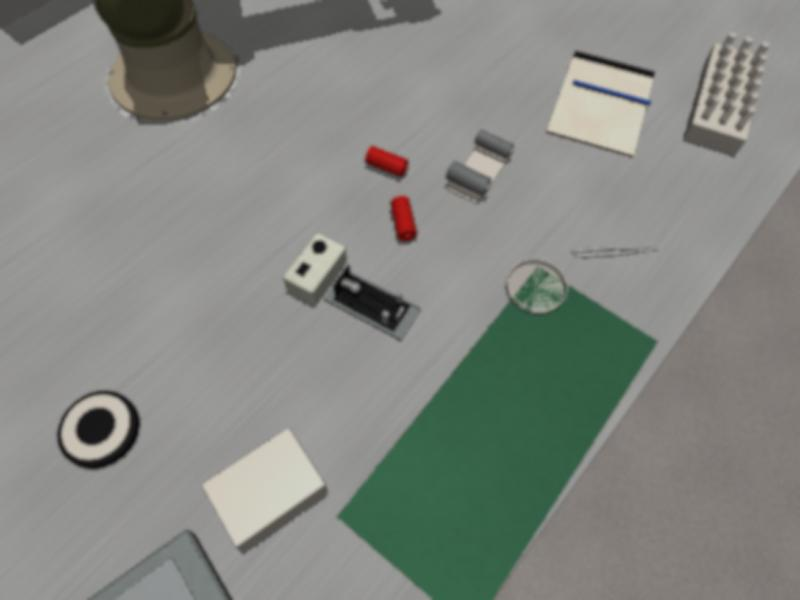

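The top view shows the grey cells on the white rack at (206,318) and (262,310), the right one being larger. The red look-alikes are at (336,327) and (294,386). The bay is at (419,290) with its power box at (431,348), and the spring is on the box side. I'll confirm the cell and find which end has the button in an enlarged crop.

Run:
```python
from h import *
t=cv2.imread("pics/topraw.png"); s=cv2.imread("pics/sceneraw.png")
def cr(i,u,v,w,h): return cv2.resize(i[v:v+h,u:u+w],(400,300),interpolation=cv2.INTER_CUBIC)
a=np.vstack([np.hstack([cr(t,115,172,80,60),cr(s,272,75,68,51)]),np.hstack([cr(t,240,155,80,90)[:,:],cr(s,175,145,100,75)])])
cv2.imwrite("pics/crops.png",a)
```

```text
(no output)
```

View pics/crops.png

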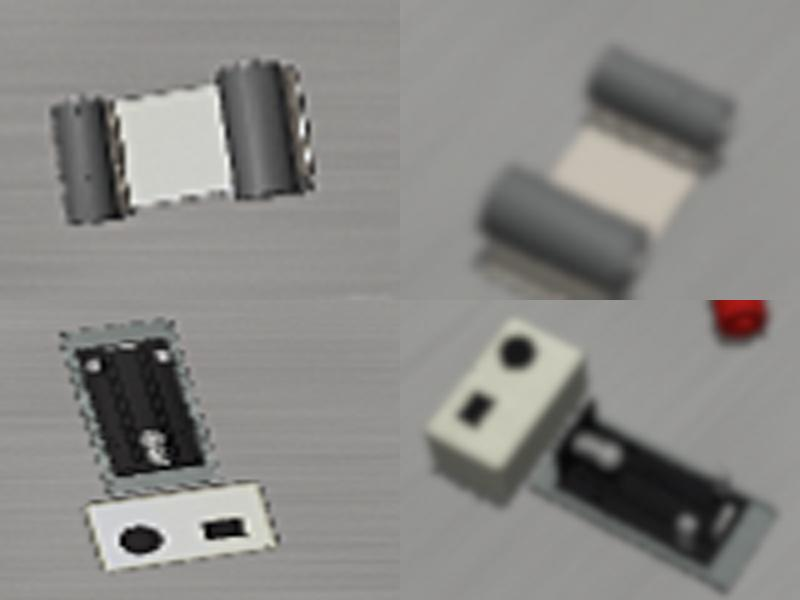

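The larger cell is the right one in the top crop, at (262,130), and the lower one in the scene crop, at (560,230). The button doesn't show at this scale, so I'll enlarge further. I'll average several frames and measure in the same script.

Run:
```python
from h import *
t=cv2.imread("pics/topraw.png"); s=cv2.imread("pics/sceneraw.png")
def cr(i,u,v,w,h): return cv2.convertScaleAbs(cv2.resize(i[v:v+h,u:u+w],(400,480),interpolation=cv2.INTER_CUBIC),alpha=1.3)
cv2.imwrite("pics/cell2.png",np.hstack([cr(t,150,178,35,42),cr(s,280,97,40,48)]))
g=cv2.cvtColor(t,cv2.COLOR_BGR2GRAY)
print(g[180:216,154:182])
```

```text
[[146 143 143 ... 144 143 143]
 [147 148 146 ... 146 146 146]
 [146 144 144 ... 144 144 147]
 ...
 [149 149 148 ... 148 147 146]
 [146 147 147 ... 142 142 142]
 [147 147 146 ... 143 142 142]]
```

View pics/cell2.png

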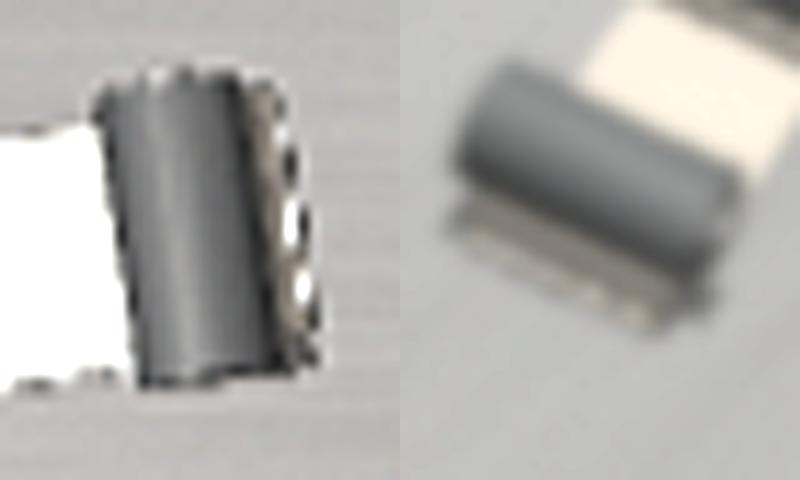

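The enlarged crop shows a light steel bump at the top end of the larger cell, (170,75) in the top half. In the scene half it is at the right end, (730,200). That puts the button at the world +x end. Next I'll measure the cell, the box and the beads.

Run:
```python
from h import *
for n in("top","scene"):
    c=cap(n); im=c['img'][:,:,::-1].astype(float); hsv=cv2.cvtColor(im.astype(np.uint8),cv2.COLOR_BGR2HSV)
    V=im.mean(2)
    def reg(mask,lo,hi,name,z,k=3):
        m=np.zeros(mask.shape,np.uint8); m[lo[1]:hi[1],lo[0]:hi[0]]=mask[lo[1]:hi[1],lo[0]:hi[0]]
        cs,_=cv2.findContours(m,cv2.RETR_EXTERNAL,cv2.CHAIN_APPROX_NONE)
        for q in sorted(cs,key=cv2.contourArea)[::-1][:k]:
            if len(q)<4: continue
            r=cv2.minAreaRect(q); b=cv2.boxPoints(r)
            mu=cv2.moments(q); ce=r[0]
            P=[onz(c,*p,z)[:2].round(1).tolist() for p in b]
            print(n,name,np.round(r[0],1),np.round(r[1],1),onz(c,*ce,z)[:2].round(1),P)
    if n=="top":
        reg((V<125),(152,176),(182,216),"cell",24.7,1)
        reg((V<125),(120,176),(142,222),"small",21.7,1)
        reg((V>190),(250,205),(300,242),"box",42,1)
        reg((V<75),(245,155),(290,212),"tray",8,1)
        reg((V>120),(258,168),(275,178),"beads",33.7,4)
        reg((V>110),(262,190),(276,206),"spring",25.7,2)
        print(V[164:180,254:280].astype(int))
    else:
        reg((V<125),(284,100),(318,130),"cell",24.7,1)
        reg((V>165),(180,148),(224,200),"box",42,1)
```

```text
top cell [167.8 197.4] [27.3 16.7] [558.5 144.8] [[589.9, 171.5], [596.1, 129.5], [527.2, 118.3], [521.1, 160.1]]
top small [132.4 203.6] [25.3 13.8] [543.3 235.9] [[572.5, 259.4], [578.1, 224.4], [514.2, 212.7], [508.6, 247.5]]
top box [275.7 222.7] [18.8 34.1] [ 492.9 -128.5] [[507.8, -82.3], [523.9, -166.0], [477.9, -174.6], [462.0, -91.1]]
top tray [267.6 186.6] [39.3 18.9] [ 585.8 -110.5] [[631.0, -76.0], [641.3, -124.3], [540.8, -144.9], [530.8, -96.9]]
top beads [272. 171.] [2.8 1.4] [ 623.4 -121. ] [[624.7, -117.2], [627.2, -119.8], [622.1, -124.8], [619.5, -122.2]]
top beads [258.5 174. ] [2. 1.] [615.9 -86.7] [[618.5, -85.4], [618.5, -88.0], [613.4, -87.9], [613.4, -85.4]]
top beads [265. 168.] [2. 0.] [ 631.1 -103.3] [[631.1, -105.9], [631.1, -105.9], [631.2, -100.8], [631.2, -100.8]]
top spring [270.3 198.6] [9.5 4.1] [ 553.7 -116.4] [[564.9, -109.6], [566.3, -120.0], [542.4, -123.1], [541.0, -112.8]]
[[140 146 116 115 128 130 131 125 127 126 125 124 126 124 125 125 125 125
  124 118 114 152 148 146 146 146]
 [129 134 128 128 129 128 127 128 126 125 128 125 126 127 128 13
[... 1106 characters left out ...]
 30  44 102 134 105 144 142]
 [109 101  53  52  91  77  19  33  43  36  44  43  44  42  31  38  28  39
   35  33  36  85 134  91 147 141]
 [125 126  77  33  32  27  33  32  42  32  45  44  44  42  32  37  24  41
   37  32  33  69 105 104 147 143]
 [103 135  76  38  36  41  41  32  31  27  46  45  44  43  32  28  25  40
   36  34  34  68 125 115 148 144]
 [ 95 124  84  32  38  42  44  39  25  30  42  45  43  43  38  24  27  31
   39  33  29  52 125 128 118 147]]
scene cell [298.8 117. ] [31.  18.7] [563.3 138.1] [[532.2, 106.0], [515.3, 161.5], [594.6, 170.4], [609.1, 115.8]]
scene box [200.8 166.8] [20.2 38. ] [ 494.5 -130.9] [[479.4, -176.1], [459.7, -85.2], [510.1, -84.5], [527.3, -173.9]]
```

Run:
```python
from h import *
c=cap("top"); im=c['img'].astype(float); V=im.mean(2)
# per-row edges of cell between white rack/bench on left and warm rail/bench on right
sat=im.max(2)-im.min(2)
L=[]
for r in range(188,209):
    row=V[r,150:184]; 
    print(r,row[2:30].astype(int)) if r%5==0 else 0
    # left subpixel crossing of 125
    i=next(i for i in range(3,30) if row[i]<125 and row[i+1]<125); l=150+i-1+(row[i-1]-125)/(row[i-1]-row[i])
    L.append((l,r))
L=np.array(L); W=np.array([onz(c,u,v,26) for u,v in L])[:,:2]
p=np.polyfit(W[:,0],W[:,1],1); print("left edge yaw",np.degrees(np.arctan(p[0])),"y at 558",np.polyval(p,558), "std",np.std(W[:,1]-np.polyval(p,W[:,0])))
# column through the middle: end rows
for u,v in((165.05,185),(168.1,211)): print(onz(c,u,v,24.7))
s=cap("scene"); print("scene ctr",onz(s,300,114,24.7))
for q in(165,166,167,168,169): print(q,V[180:190,q].astype(int),V[206:216,q].astype(int))
```

```text
190 [186 186 195 203 211 218 170  58  80  96 104 115 115 108  99  87  79  72
  52  35  75 107 158 129 149 146 146 146]
195 [203 203 204 203 203 205 218 115  65  86  97 107 122 115 107  94  84  75
  66  44  43  77 104 170 148 145 143 143]
200 [204 203 204 204 204 204 207 220 112  70  91 100 111 126 117 103  89  83
  72  59  39  54  95  98  86 150 146 145]
205 [203 205 204 204 203 204 204 206 224  76  78  95 105 116 128 112  98  86
  78  70  52  31  75 108 101  56 151 142]
left edge yaw 10.11829278687837 y at 558 165.73028706549795 std 0.4861168752828333
[590.20285333 152.16954808  24.7       ]
[523.83026864 143.6734353   24.7       ]
scene ctr [559.78960614 147.60515729  24.7       ]
165 [145 147 146 134 105  95  98 102 103 106] [115 112 111 110 113  81 133 153 145 145]
166 [145 148 147 129  85  79  91  93  94  97] [129 128 128 128 132 100 135 150 144 145]
167 [145 147 145 151 123  87  82  85  86  85] [115 117 120 124  98  82 134 151 142 143]
168 [143 147 145 153 109  73  75  77  77  78] [100 102 105 109  71  74 134 151 142 143]
169 [144 145 146 152  92  49  57  61  67  70] [ 87  87  91  94  65 104 141 149 143 144]
```

```bash
cat >> h.py <<'E'
from scipy.spatial.transform import Rotation as R
def st():
    s=ctrl.sense(); q=s['ee_rot']; return s,np.array(s['eef_pos']),R.from_quat([q[1],q[2],q[3],q[0]])
def Rt(yaw,pitch=0):  # tool orientation: yaw of cell axis (deg), button raised by pitch
    y=R.from_euler('z',yaw,degrees=True)*R.from_euler('y',-pitch,degrees=True)
    return y*R.from_matrix(np.array([[-1,0,0],[0,1,0],[0,0,-1]],float).T)
def inc(P,Rg):
    s,p,r=st(); d=r.inv().apply(np.array(P)-p)/10; w=np.degrees((r.inv()*Rg).as_rotvec())
    print("shift cm",d.round(2),"turn deg",w.round(1),"t",round(s['time_s'],2),"F",np.round(s['force'],2),"pos",p.round(1))
E
python3 -c "
from h import *
inc([561,148.7,110],Rt(10))"
```

```text
shift cm [-48.58 -20.74  12.12] turn deg [ -0.   -0.  -28.3] t 0.3 F [0.28 0.8  0.13] pos [165.  498.3 231.1]
```

Request:
step_arm(increments=[[[-48.6,-20.7,12.1],[0,0,-28.3],60],[[-48.6,-20.7,12.1],[0,0,-28.3],60],[[-48.6,-20.7,12.1],[0,0,-28.3],60],[[-48.6,-20.7,12.1],[0,0,-28.3],60],[[-48.6,-20.7,12.1],[0,0,-28.3],60],[[-48.6,-20.7,12.1],[0,0,-28.3],60],[[-48.6,-20.7,12.1],[0,0,-28.3],60],[[-48.6,-20.7,12.1],[0,0,-28.3],60]], squeeze=60)

```text
time_s: 1.3
eef_pos: [519.5, 185.8, 123.2]
ee_rot: [0.0, -0.087, 0.996, 0.0]
force: [0.2, 0.1, 1.4]
grip_width: 0.599
grip_force: 0.0
```

```bash
python3 -c "
from h import *
inc([561,148.7,110],Rt(10))"
```

```text
shift cm [-3.45 -4.37  1.32] turn deg [ 0.  0. -0.] t 1.3 F [0.15 0.1  1.44] pos [519.5 185.8 123.2]
```

Request:
step_arm(increments=[[[-3.45,-4.37,1.3],[0,0,0],60],[[-3.45,-4.37,1.3],[0,0,0],60],[[-3.45,-4.37,6.0],[0,0,0],60],[[-3.45,-4.37,9.0],[0,0,0],60],[[-3.45,-4.37,11.1],[0,0,0],60],[[-3.45,-4.37,11.1],[0,0,0],60],[[-3.45,-4.37,11.1],[0,0,0],60]])

```text
time_s: 2.17
eef_pos: [560.0, 150.8, 13.7]
ee_rot: [0.001, -0.087, 0.996, 0.0]
force: [-0.1, -0.5, 0.2]
grip_width: 0.599
grip_force: 0.0
```

```bash
python3 -c "
from h import *
inc([561,148.7,12],Rt(10))
c=cap('scene');i=c['img'][:,:,::-1][60:180,230:390];cv2.imwrite('pics/g1.png',cv2.resize(i,(800,600),interpolation=cv2.INTER_CUBIC))"
```

```text
shift cm [-0.06 -0.22  0.17] turn deg [-0.   0.1  0. ] t 2.17 F [-0.1  -0.55  0.19] pos [560.  150.8  13.7]
```

View pics/g1.png

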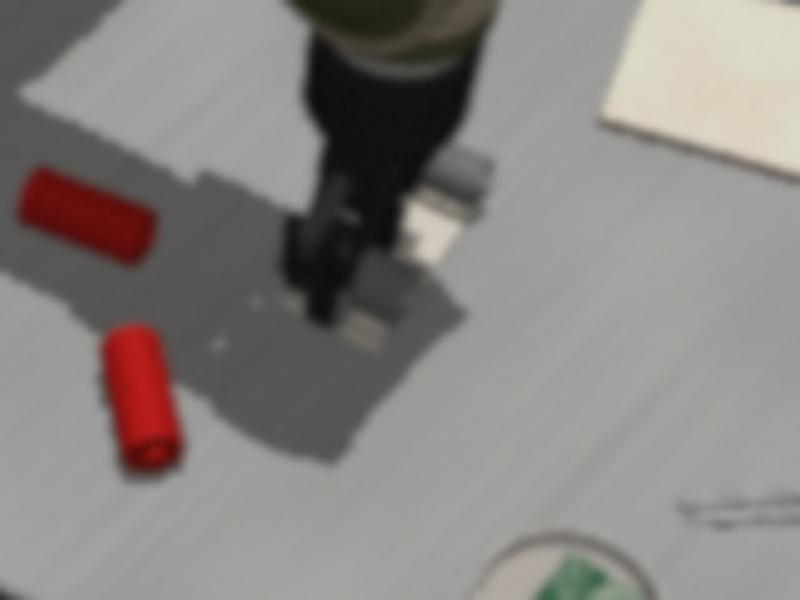

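The fingers straddle the larger cell at (370,280). I'll correct the small offset and close.

Request:
step_arm(increments=[[[0,-0.2,0.15],[0,0,0],60],[[0,-0.2,0.15],[0,0,0],48],[[0,-0.2,0.15],[0,0,0],42],[[0,-0.2,0.15],[0,0,0],38]], squeeze=30)

```text
time_s: 2.72
eef_pos: [559.9, 149.5, 11.5]
ee_rot: [0.0, -0.087, 0.996, 0.001]
force: [-1.9, 7.9, 3.6]
grip_width: 0.381
grip_force: 3.6
```

Request:
step_arm(increments=[[[0,0,0],[0,0,0],36],[[0,0,0],[0,0,0],34],[[0,0,0],[0,0,0],30]])

```text
time_s: 3.1
eef_pos: [559.8, 149.9, 11.6]
ee_rot: [0.0, -0.087, 0.996, 0.001]
force: [-1.6, 8.6, 5.8]
grip_width: 0.36
grip_force: 29.2
```

Request:
step_arm(increments=[[[0,0.1,0],[0,0,0],28],[[0,0.1,0],[0,0,0],28]], squeeze=60)

```text
time_s: 3.35
eef_pos: [559.9, 149.9, 11.8]
ee_rot: [0.0, -0.087, 0.996, 0.0]
force: [-2.1, 4.3, 6.7]
grip_width: 0.352
grip_force: 58.9
```

Request:
step_arm(increments=[[[0,0,-0.5],[0,0,0],28],[[0,0,-2.5],[0,0,0],28],[[0,0,-5],[0,0,0],28],[[0,0,-9],[0,0,0],28],[[0,0,-9],[0,0,0],28]])

```text
time_s: 3.98
eef_pos: [561.3, 149.3, 103.9]
ee_rot: [0.003, -0.087, 0.996, -0.0]
force: [-0.3, -0.3, -2.3]
grip_width: 0.356
grip_force: 59.5
```

```bash
python3 -c "
from h import *
# target: cell above bay, pitched 20
inc([560,-60,120],Rt(11,20))"
```

```text
shift cm [  3.74 -20.6   -1.61] turn deg [ -0.2 -19.7  -1. ] t 3.98 F [-0.26 -0.25 -2.25] pos [561.3 149.3 103.9]
```

The cell is held. Now I'll carry it, pitched, to above the bay, and check there which end has the button and how the camera compares with the arm's kinematics.

```bash
cat >> h.py <<'E'
B=np.array([596.,-108.5,0]); YAW=11.
OFF=np.array([37.,0,-12.9])  # flat-end centre in tool frame, mm
def tcp(fx,fz,pitch,fy=0):   # flat centre at bay (fx,fy,fz)
    W=B+R.from_euler('z',YAW,degrees=True).apply([fx,fy,fz]); return W-Rt(YAW,pitch).apply(OFF)
def go(fx,fz,pitch,fy=0): inc(tcp(fx,fz,pitch,fy),Rt(YAW,pitch))
def where():
    s,p,r=st(); y=R.from_euler('z',-YAW,degrees=True)
    f=y.apply(p+r.apply(OFF)-B); a=y.apply(r.apply([-1,0,0])); F=y.apply(s['force'])
    print("flat ctr",f.round(2),"pitch",np.degrees(np.arcsin(a[2])).round(2),"yawerr",np.degrees(np.arctan2(a[1],a[0])).round(2),"F bay",F.round(2),"Tq",y.apply(s['wrist_torque']).round(3),"grip",round(s['grip_force'],1),"w",round(s['grip_width'],3),"t",round(s['time_s'],2))
E
python3 -c "
from h import *
go(-15,85,20)"
```

```text
shift cm [ -1.36 -25.95   1.86] turn deg [ -0.2 -19.7  -1. ] t 3.98 F [-0.26 -0.25 -2.25] pos [561.3 149.3 103.9]
```

Request:
step_arm(increments=[[[-1.4,-26,0],[-0.2,-19.7,-1],28],[[-1.4,-26,0],[-0.2,-19.7,-1],28],[[-1.4,-26,0],[-0.2,-19.7,-1],28],[[-1.4,-26,0],[-0.2,-19.7,-1],28],[[-1.4,-26,1.8],[-0.2,-19.7,-1],28],[[-1.4,-26,1.8],[-0.2,-19.7,-1],28],[[-1.4,-26,1.8],[-0.2,-19.7,-1],28],[[-1.4,-26,1.8],[-0.2,-19.7,-1],28]])

```text
time_s: 4.97
eef_pos: [618.7, -103.0, 83.5]
ee_rot: [0.17, -0.095, 0.981, 0.017]
force: [0.6, -0.7, -1.4]
grip_width: 0.355
grip_force: 59.9
```

```bash
python3 -c "
from h import *
where()
s,p,r=st()
out=[]
for n,(w,h) in(('top',(80,120)),('scene',(80,120))):
    c=cap(n); f=p+r.apply(OFF); b=p+r.apply(OFF-[70,0,0])
    uf,ub=proj(c,f),proj(c,b); print(n,np.round(uf,1),np.round(ub,1))
    m=(np.array(uf)+ub)/2; u0,v0=int(m[0]-w/2),int(m[1]-h/2); print('crop origin',u0,v0,'x5')
    out.append(cv2.resize(c['img'][v0:v0+h,u0:u0+w,::-1],None,fx=5,fy=5,interpolation=cv2.INTER_CUBIC))
cv2.imwrite('pics/hover.png',np.hstack(out))"
```

```text
flat ctr [-15.81   0.98  83.14] pitch 19.72 yawerr 0.09 F bay [ 0.42 -0.83 -1.36] Tq [ 0.03   0.213 -0.013] grip 59.9 w 0.355 t 4.97
top [269.  186.4] [263.7 158.2]
crop origin 226 112 x5
scene [235.  173.5] [263.  181.9]
crop origin 208 117 x5
```

View pics/hover.png

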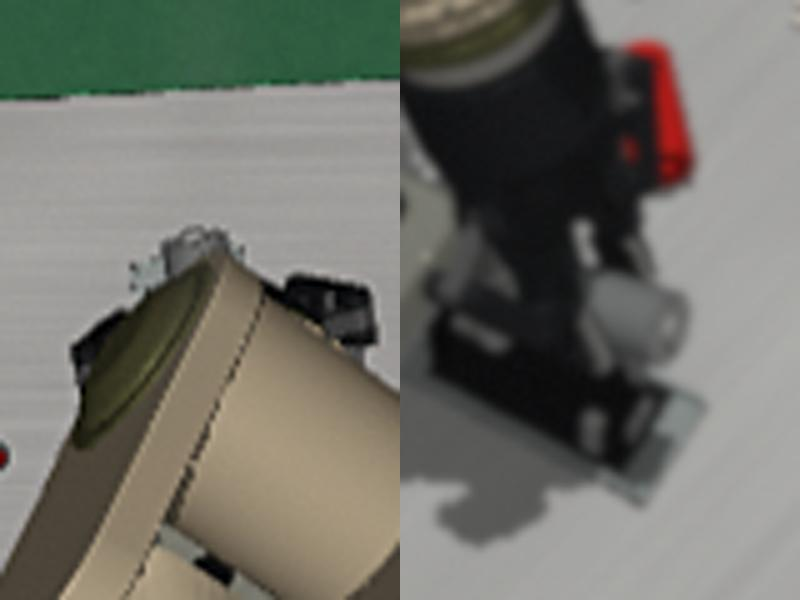

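The scene half shows the pale button ring at the raised far end, (675,325), so the button end is up towards +x. In the top half the cell spans about (165–232, 250), a bit right of the predicted position. I'll measure this camera bias numerically.

```bash
python3 -c "
from h import *
s,p,r=st(); c=cap('top')
V=c['img'].astype(float).mean(2)
for v in range(156,168): print(v,V[v,252:280].astype(int))
for a in(70,66,60,50): print(a,np.round(proj(c,p+r.apply(OFF-[a,0,0])),2),[np.round(proj(c,p+r.apply(OFF+[-a,d,0])),2).tolist() for d in(16,-16)])
"
```

```text
156 [156 154 157 156 154 155 155 156 154 153 156 159 160 161 158 158 157 157
 156 155 153 156 154 156 155 155 155 157]
157 [156 157 156 156 154 155 156 155 155 159 155 126 126 111 121 162 144 149
 164 159 158 155 155 155 156 154 155 156]
158 [159 160 159 158 158 158 159 162 164 163 115  97 109 108 112  99  95  97
 105 131 163 158 158 158 158 157 157 156]
159 [160 160 160 160 161 161 165 164 134 103  82 130 146 128 102  66  80  67
  59  84 172 164 162 160 160 162 160 160]
160 [157 159 157 157 159 157 137  99  85  67  76 111 100  84 106 100  93  83
  70  62 143 168 161 159 158 157 157 157]
161 [162 159 160 159 161 158  93  50  71  77  84 100  92  94 111 107  99  80
  74  62 117 143 103 161 159 158 156 158]
162 [159 159 159 160 163 161 104  50  78  85  93 104 108 113 112  93  81  72
  71  72  96 117  97 164 157 155 156 155]
163 [161 161 162 155 121 127 132  47  79  89  97 104 107  98  87  77  71  70
  71  85  69  77 127 166 160 157 156 157]
164 [120 144 148 154 124 129 136  45  75  88  96 105  95  65  53  55  65  71
  71  94  69  63 105 168 160 155 155 154]
165 [ 66 108 138 142 135 139 135  55  70  88  94  80  56  42  40  43  56  73
  75 101  84  71  74 110 148 165 161 159]
166 [127 108 140 138 138 139 137  75  68  87  71  45  37  41  42  42  54  71
  82 102  89  85  76  66  95 135 170 164]
167 [142 133 140 141 142 144 140  78  47  53  45  41  42  39  39  46  57  77
 109 103  97  90  86  77  67  80  97 144]
70 [263.93 158.18] [[257.26, 159.52], [270.6, 156.85]]
66 [264.24 159.83] [[257.57, 161.16], [270.89, 158.49]]
60 [264.69 162.28] [[258.03, 163.62], [271.33, 160.95]]
50 [265.44 166.36] [[258.8, 167.69], [272.07, 165.03]]
```

```bash
sed -i 's/-108.5,0/-107.3,0/' h.py; python3 -c "
from h import *
go(-17,60,25); go(-17,27,25)"
```

```text
shift cm [0.76 0.08 1.8 ] turn deg [ 0.  -5.3  0. ] t 5.12 F [ 0.67 -0.4  -1.52] pos [ 618.8 -103.7   83.4]
shift cm [1.87 0.08 4.9 ] turn deg [ 0.  -5.3  0. ] t 5.12 F [ 0.67 -0.4  -1.52] pos [ 618.8 -103.7   83.4]
```

Request:
step_arm(increments=[[[0.8,0.1,1.8],[0,-5.3,0],28],[[0.8,0.1,1.8],[0,-5.3,0],28],[[1.3,0.1,3.3],[0,-5.3,0],28],[[1.6,0.1,4.1],[0,-5.3,0],28],[[1.8,0.1,4.7],[0,-5.3,0],28],[[1.8,0.1,4.7],[0,-5.3,0],28]])

```text
time_s: 5.88
eef_pos: [618.7, -103.5, 35.1]
ee_rot: [0.217, -0.094, 0.971, 0.021]
force: [-10.7, 2.8, 20.1]
grip_width: 0.347
grip_force: 73.2
```

```bash
python3 -c "
from h import *
where(); go(-27,27,25)"
```

```text
flat ctr [-16.    -0.59  31.03] pitch 25.18 yawerr 0.05 F bay [-9.98  4.83 20.08] Tq [0.777 0.261 0.348] grip 73.2 w 0.347 t 5.88
shift cm [ 1.17  0.06 -0.09] turn deg [-0.   0.2  0. ] t 5.88 F [-10.72   2.83  20.08] pos [ 618.7 -103.5   35.1]
```

Contact at about 20 N: with the tool pitched, the fingertips reach the jaw tops at this lead distance. I'll back off and come in closer to the spring.

Request:
step_arm(increments=[[[0,0,-0.5],[0,0,0],28],[[0,0,-1.5],[0,0,0],28],[[0,0,-1.5],[0,0,0],28]])

```text
time_s: 6.25
eef_pos: [611.3, -105.0, 46.9]
ee_rot: [0.216, -0.093, 0.972, 0.021]
force: [-0.0, -0.1, -0.9]
grip_width: 0.354
grip_force: 59.9
```

```bash
python3 -c "
from h import *
where(); go(-20,42,25); go(-25,36,25);go(-29,32,25)"
```

```text
flat ctr [-23.56  -0.62  42.95] pitch 25.04 yawerr -0.01 F bay [-0.03 -0.05 -0.93] Tq [-0.026  0.353 -0.014] grip 59.9 w 0.354 t 6.25
shift cm [-0.28  0.06  0.24] turn deg [-0.  0. -0.] t 6.25 F [-0.02 -0.06 -0.93] pos [ 611.3 -105.    46.9]
shift cm [0.43 0.06 0.57] turn deg [-0.  0. -0.] t 6.25 F [-0.02 -0.06 -0.93] pos [ 611.3 -105.    46.9]
shift cm [0.96 0.06 0.76] turn deg [-0.  0. -0.] t 6.25 F [-0.02 -0.06 -0.93] pos [ 611.3 -105.    46.9]
```

Request:
step_arm(increments=[[[0.4,0.06,0.5],[0,0,0],28],[[0.7,0.06,0.7],[0,0,0],28],[[0.9,0.06,0.75],[0,0,0],28],[[0.9,0.06,0.75],[0,0,0],28]])

```text
time_s: 6.75
eef_pos: [606.0, -105.1, 35.5]
ee_rot: [0.215, -0.093, 0.972, 0.021]
force: [0.6, -0.2, -1.6]
grip_width: 0.354
grip_force: 59.9
```

```bash
python3 -c "
from h import *
where(); go(-31,30,25); go(-31,27,25)"
```

```text
flat ctr [-28.75   0.25  31.54] pitch 24.98 yawerr -0.03 F bay [ 0.56 -0.31 -1.62] Tq [-0.034  0.271 -0.004] grip 59.9 w 0.354 t 6.75
shift cm [ 0.27 -0.02  0.04] turn deg [ 0. -0. -0.] t 6.75 F [ 0.61 -0.2  -1.62] pos [ 606.  -105.1   35.5]
shift cm [ 0.4  -0.02  0.32] turn deg [ 0. -0. -0.] t 6.75 F [ 0.61 -0.2  -1.62] pos [ 606.  -105.1   35.5]
```

Request:
step_arm(increments=[[[0.2,0,0],[0,0,0],28],[[0.3,0,0.1],[0,0,0],28],[[0.3,0,0.1],[0,0,0],28]])

```text
time_s: 7.12
eef_pos: [603.9, -105.5, 33.5]
ee_rot: [0.215, -0.093, 0.972, 0.021]
force: [-0.0, -1.1, -0.4]
grip_width: 0.351
grip_force: 59.9
```

```bash
python3 -c "
from h import *
where(); go(-32,27,25)"
```

```text
flat ctr [-30.94   0.24  29.53] pitch 25.0 yawerr -0.02 F bay [-0.22 -1.04 -0.43] Tq [ 0.002  0.254 -0.023] grip 59.9 w 0.351 t 7.12
shift cm [ 0.2  -0.02  0.18] turn deg [ 0. -0. -0.] t 7.12 F [-0.02 -1.06 -0.43] pos [ 603.9 -105.5   33.5]
```

Request:
step_arm(increments=[[[0.1,0,0.1],[0,0,0],28],[[0.2,0,0.15],[0,0,0],28],[[0.2,0,0.15],[0,0,0],28]])

```text
time_s: 7.5
eef_pos: [602.7, -105.8, 31.3]
ee_rot: [0.215, -0.093, 0.972, 0.021]
force: [0.7, 0.0, -1.8]
grip_width: 0.347
grip_force: 59.9
```

```bash
python3 -c "
from h import *
where(); go(-34,27,25)"
```

```text
flat ctr [-32.09   0.25  27.34] pitch 25.0 yawerr -0.02 F bay [ 0.73 -0.12 -1.84] Tq [-0.003  0.303  0.033] grip 59.9 w 0.347 t 7.5
shift cm [ 0.19 -0.02 -0.05] turn deg [ 0. -0. -0.] t 7.5 F [ 0.74  0.02 -1.84] pos [ 602.7 -105.8   31.3]
```

Request:
step_arm(increments=[[[0.09,0,-0.04],[0,0,0],28],[[0.18,0,-0.08],[0,0,0],28],[[0.18,0,-0.08],[0,0,0],28]])

```text
time_s: 7.88
eef_pos: [600.9, -106.2, 31.4]
ee_rot: [0.216, -0.093, 0.972, 0.021]
force: [2.0, -0.2, -1.3]
grip_width: 0.355
grip_force: 59.8
```

```bash
python3 -c "
from h import *
where()"
```

```text
flat ctr [-33.95   0.18  27.47] pitch 25.02 yawerr -0.02 F bay [ 1.95 -0.59 -1.27] Tq [ 0.05  -0.029 -0.007] grip 59.8 w 0.355 t 7.88
```

Request:
step_arm(increments=[[[0.09,0,-0.04],[0,0,0],28],[[0.18,0,-0.08],[0,0,0],28],[[0.18,0,-0.08],[0,0,0],28]])

```text
time_s: 8.25
eef_pos: [599.0, -106.5, 31.4]
ee_rot: [0.216, -0.093, 0.972, 0.021]
force: [3.6, 0.1, -0.4]
grip_width: 0.352
grip_force: 59.8
```

```bash
python3 -c "
from h import *
where()"
```

```text
flat ctr [-35.93   0.19  27.41] pitch 25.01 yawerr -0.02 F bay [ 3.55 -0.55 -0.35] Tq [ 0.079 -0.187  0.082] grip 59.8 w 0.352 t 8.25
```

The spring is found by feel: first contact at flat-centre x of about −33.2, so the tray is offset about −3 mm. Target compression is about 7 mm. I'll push in to about 5 mm, then lower the flat edge to the rails.

```bash
python3 -c "
from h import *
go(-37.5,27.4,25); go(-38.5,26.5,25); go(-39,25.3,25)"
```

```text
shift cm [ 0.14 -0.02 -0.06] turn deg [ 0.  0. -0.] t 8.25 F [ 3.59  0.13 -0.35] pos [ 599.  -106.5   31.4]
shift cm [ 0.27 -0.02 -0.03] turn deg [ 0.  0. -0.] t 8.25 F [ 3.59  0.13 -0.35] pos [ 599.  -106.5   31.4]
shift cm [ 0.37 -0.02  0.06] turn deg [ 0.  0. -0.] t 8.25 F [ 3.59  0.13 -0.35] pos [ 599.  -106.5   31.4]
```

Request:
step_arm(increments=[[[0.14,-0.01,-0.06],[0,0,0],28],[[0.2,-0.01,-0.05],[0,0,0],28],[[0.27,-0.01,-0.03],[0,0,0],28],[[0.27,-0.01,-0.03],[0,0,0],28]])

```text
time_s: 8.75
eef_pos: [596.7, -107.1, 30.8]
ee_rot: [0.216, -0.093, 0.972, 0.021]
force: [4.2, 2.0, 3.4]
grip_width: 0.354
grip_force: 59.9
```

```bash
python3 -c "
from h import *
where(); go(-39,25.3,25)"
```

```text
flat ctr [-38.3    0.06  26.81] pitch 25.04 yawerr -0.01 F bay [4.48 1.14 3.39] Tq [ 0.287 -0.497  0.02 ] grip 59.9 w 0.354 t 8.75
shift cm [ 0.13 -0.01  0.11] turn deg [ 0.  0. -0.] t 8.75 F [4.18 1.97 3.39] pos [ 596.7 -107.1   30.8]
```

Request:
step_arm(increments=[[[0.05,0,0.05],[0,0,0],28],[[0.1,0,0.1],[0,0,0],28],[[0.1,0,0.1],[0,0,0],28]])

```text
time_s: 9.12
eef_pos: [596.2, -107.5, 29.4]
ee_rot: [0.216, -0.093, 0.972, 0.021]
force: [4.7, 1.0, 5.2]
grip_width: 0.353
grip_force: 60.1
```

```bash
python3 -c "
from h import *
where(); go(-39.5,25,20);go(-39.5,25.2,18)"
```

```text
flat ctr [-38.78  -0.21  25.41] pitch 25.04 yawerr -0.01 F bay [4.84 0.09 5.22] Tq [ 0.041 -0.642 -0.049] grip 60.1 w 0.353 t 9.12
shift cm [0.21 0.02 0.33] turn deg [-0.  5. -0.] t 9.12 F [4.74 1.01 5.22] pos [ 596.2 -107.5   29.4]
shift cm [0.26 0.02 0.43] turn deg [-0.  7. -0.] t 9.12 F [4.74 1.01 5.22] pos [ 596.2 -107.5   29.4]
```

Request:
step_arm(increments=[[[0.1,0,0.15],[0,2.5,0],28],[[0.2,0,0.32],[0,5,0],28],[[0.2,0,0.32],[0,5,0],28]])

```text
time_s: 9.5
eef_pos: [596.0, -107.3, 25.5]
ee_rot: [0.173, -0.094, 0.98, 0.016]
force: [3.9, 1.5, 3.7]
grip_width: 0.352
grip_force: 60.2
```

```bash
python3 -c "
from h import *
where(); go(-39.5,25.5,16);go(-39.7,25.8,12)"
```

```text
flat ctr [-39.22  -0.04  24.92] pitch 20.02 yawerr 0.02 F bay [4.1  0.74 3.72] Tq [ 0.045 -0.658 -0.015] grip 60.2 w 0.352 t 9.5
shift cm [0.11 0.   0.19] turn deg [-0.  4.  0.] t 9.5 F [3.89 1.5  3.72] pos [ 596.  -107.3   25.5]
shift cm [0.23 0.   0.4 ] turn deg [-0.  8.  0.] t 9.5 F [3.89 1.5  3.72] pos [ 596.  -107.3   25.5]
```

Request:
step_arm(increments=[[[0.06,0,0.1],[0,2,0],28],[[0.11,0,0.19],[0,4,0],28],[[0.11,0,0.19],[0,4,0],28]], squeeze=100)

```text
time_s: 9.88
eef_pos: [595.2, -107.5, 22.7]
ee_rot: [0.138, -0.095, 0.986, 0.013]
force: [5.4, -0.1, -1.6]
grip_width: 0.341
grip_force: 99.0
```

```bash
python3 -c "
from h import *
where(); go(-39.5,25.8,13);go(-39.5,25.9,10)"
```

```text
flat ctr [-39.92  -0.05  24.87] pitch 15.98 yawerr 0.01 F bay [ 5.27 -1.12 -1.56] Tq [-0.18  -0.682 -0.005] grip 99.0 w 0.341 t 9.88
shift cm [0.01 0.   0.11] turn deg [-0.  3.  0.] t 9.88 F [ 5.38 -0.09 -1.56] pos [ 595.2 -107.5   22.7]
shift cm [0.09 0.   0.29] turn deg [-0.  6.  0.] t 9.88 F [ 5.38 -0.09 -1.56] pos [ 595.2 -107.5   22.7]
```

Request:
step_arm(increments=[[[0.0,0,0.05],[0,1.5,0],28],[[0.0,0,0.11],[0,3,0],28],[[0.0,0,0.11],[0,3,0],28]])

```text
time_s: 10.25
eef_pos: [595.5, -107.4, 21.8]
ee_rot: [0.113, -0.095, 0.989, 0.011]
force: [4.5, -0.9, -0.7]
grip_width: 0.34
grip_force: 99.2
```

```bash
python3 -c "
from h import *
where(); go(-39.5,25.8,10);go(-39.5,25.8,8)"
```

```text
flat ctr [-39.45  -0.06  26.09] pitch 12.99 yawerr 0.01 F bay [ 4.22 -1.69 -0.66] Tq [-0.386 -0.674 -0.148] grip 99.2 w 0.34 t 10.25
shift cm [0.08 0.01 0.22] turn deg [0. 3. 0.] t 10.25 F [ 4.46 -0.85 -0.66] pos [ 595.5 -107.4   21.8]
shift cm [0.14 0.01 0.34] turn deg [0. 5. 0.] t 10.25 F [ 4.46 -0.85 -0.66] pos [ 595.5 -107.4   21.8]
```

Request:
step_arm(increments=[[[0.04,-0.05,0.1],[0,1.5,0],28],[[0.07,-0.05,0.2],[0,3,0],28],[[0.07,-0.05,0.2],[0,3,0],28]])

```text
time_s: 10.62
eef_pos: [595.4, -107.6, 20.0]
ee_rot: [0.087, -0.096, 0.992, 0.009]
force: [2.8, 2.3, 2.9]
grip_width: 0.339
grip_force: 99.6
```

```bash
python3 -c "
from h import *
where(); go(-39.6,25.8,7);go(-39.6,25.8,5)"
```

```text
flat ctr [-39.31  -0.23  26.29] pitch 9.97 yawerr 0.02 F bay [3.15 1.74 2.9 ] Tq [ 0.055 -0.706 -0.005] grip 99.6 w 0.339 t 10.62
shift cm [0.11 0.02 0.23] turn deg [0. 3. 0.] t 10.62 F [2.76 2.31 2.9 ] pos [ 595.4 -107.6   20. ]
shift cm [0.16 0.02 0.36] turn deg [0. 5. 0.] t 10.62 F [2.76 2.31 2.9 ] pos [ 595.4 -107.6   20. ]
```

Request:
step_arm(increments=[[[0.05,0,0.12],[0,1.5,0],28],[[0.11,0,0.23],[0,3,0],28],[[0.11,0,0.23],[0,3,0],28]])

```text
time_s: 11.0
eef_pos: [594.8, -107.8, 17.6]
ee_rot: [0.061, -0.096, 0.994, 0.006]
force: [4.9, 1.6, 5.1]
grip_width: 0.343
grip_force: 99.9
```

```bash
python3 -c "
from h import *
where(); go(-39.8,25.8,5);go(-39.8,25.8,4)"
```

```text
flat ctr [-39.55  -0.3   25.96] pitch 6.98 yawerr 0.01 F bay [5.12 0.66 5.12] Tq [ 0.225 -0.734  0.   ] grip 99.9 w 0.343 t 11.0
shift cm [0.07 0.03 0.14] turn deg [0. 2. 0.] t 11.0 F [4.9  1.62 5.12] pos [ 594.8 -107.8   17.6]
shift cm [0.1  0.03 0.2 ] turn deg [0. 3. 0.] t 11.0 F [4.9  1.62 5.12] pos [ 594.8 -107.8   17.6]
```

Request:
step_arm(increments=[[[0.04,0.02,0.07],[0,1,0],28],[[0.08,0.02,0.15],[0,2,0],28],[[0.1,0.02,0.2],[0,3,0],28],[[0.1,0.02,0.2],[0,3,0],28]])

```text
time_s: 11.5
eef_pos: [594.0, -108.0, 15.5]
ee_rot: [0.035, -0.096, 0.995, 0.003]
force: [5.5, 1.6, 3.5]
grip_width: 0.344
grip_force: 99.8
```

```bash
python3 -c "
from h import *
where(); go(-39.8,25.7,2);go(-39.8,25.7,0)"
```

```text
flat ctr [-39.88  -0.27  25.76] pitch 4.01 yawerr 0.01 F bay [5.7  0.51 3.52] Tq [ 0.037 -0.798 -0.06 ] grip 99.8 w 0.344 t 11.5
shift cm [0.04 0.03 0.13] turn deg [0. 2. 0.] t 11.5 F [5.5  1.59 3.52] pos [ 594.  -108.    15.5]
shift cm [0.09 0.03 0.26] turn deg [0. 4. 0.] t 11.5 F [5.5  1.59 3.52] pos [ 594.  -108.    15.5]
```

Request:
step_arm(increments=[[[-0.02,0,0.07],[0,1,0],28],[[0.0,0,0.13],[0,2,0],28],[[0.0,0,0.13],[0,2,0],28]])

```text
time_s: 11.88
eef_pos: [594.0, -108.0, 14.0]
ee_rot: [0.017, -0.096, 0.995, 0.002]
force: [5.1, -0.6, 3.2]
grip_width: 0.342
grip_force: 99.7
```

```bash
python3 -c "
from h import *
where(); go(-39.4,25.7,0)"
```

```text
flat ctr [-39.49  -0.27  25.67] pitch 1.96 yawerr 0.0 F bay [ 4.91 -1.53  3.16] Tq [-0.089 -0.655  0.024] grip 99.7 w 0.342 t 11.88
shift cm [0.04 0.03 0.12] turn deg [0. 2. 0.] t 11.88 F [ 5.11 -0.56  3.16] pos [ 594. -108.   14.]
```

Request:
step_arm(increments=[[[0.02,0,0.06],[0,1,0],28],[[0.03,0,0.12],[0,2,0],28],[[0.03,0,0.12],[0,2,0],28]])

```text
time_s: 12.25
eef_pos: [593.8, -108.1, 13.1]
ee_rot: [-0.0, -0.096, 0.995, -0.0]
force: [3.4, 0.7, 5.5]
grip_width: 0.339
grip_force: 100.1
```

```bash
python3 -c "
from h import *
where(); go(-39.4,25.3,0)
c=cap('scene');i=c['img'][140:230,175:295,::-1];cv2.imwrite('pics/seat.png',cv2.resize(i,(800,600),interpolation=cv2.INTER_CUBIC))"
```

```text
flat ctr [-39.34  -0.33  26.06] pitch -0.04 yawerr -0.0 F bay [ 3.5  -0.01  5.54] Tq [-0.027 -0.607  0.02 ] grip 100.1 w 0.339 t 12.25
shift cm [0.01 0.03 0.07] turn deg [ 0. -0. -0.] t 12.25 F [3.44 0.66 5.54] pos [ 593.8 -108.1   13.1]
```

View pics/seat.png

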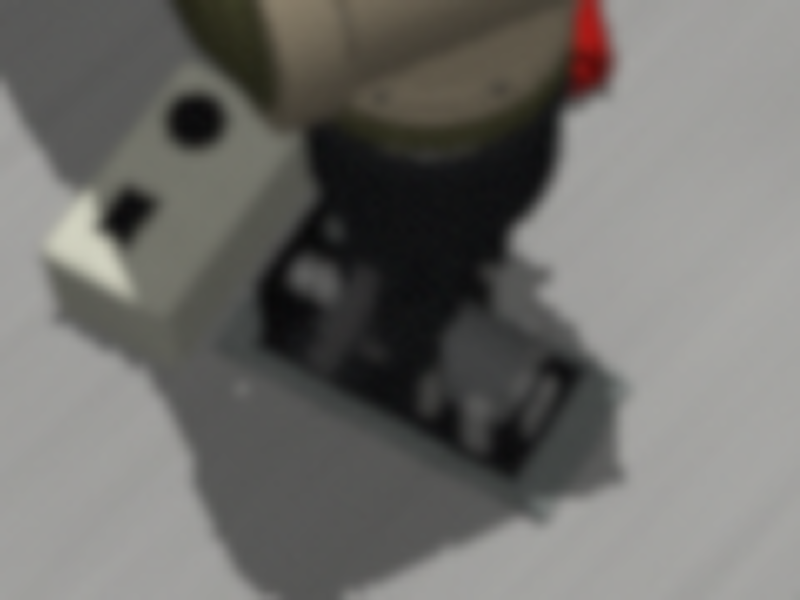

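The cell lies between the jaws at (480,350), and its button end is behind the plate at (540,400). I'll settle it down, then ease it forward to the plate.

Request:
step_arm(increments=[[[0,0,0.03],[0,0,0],28],[[0,0,0.06],[0,0,0],28],[[0,0,0.06],[0,0,0],28]])

```text
time_s: 12.68
eef_pos: [593.8, -108.1, 13.1]
ee_rot: [-0.0, -0.096, 0.995, -0.0]
force: [2.5, 1.1, 10.2]
grip_width: 0.343
grip_force: 100.3
```

```bash
python3 -c "
from h import *
where()"
```

```text
flat ctr [-39.31  -0.32  25.96] pitch -0.01 yawerr -0.01 F bay [ 2.66  0.59 10.17] Tq [ 0.14  -0.427  0.021] grip 100.3 w 0.343 t 12.68
```

Request:
step_arm(increments=[[[-0.05,0,0],[0,0,0],28],[[-0.1,0,0],[0,0,0],28],[[-0.1,0,0],[0,0,0],28]])

```text
time_s: 13.05
eef_pos: [593.9, -108.1, 13.0]
ee_rot: [-0.001, -0.096, 0.995, 0.0]
force: [-3.2, -0.1, 13.4]
grip_width: 0.342
grip_force: 100.6
```

```bash
python3 -c "
from h import *
where()"
```

```text
flat ctr [-39.15  -0.39  26.03] pitch -0.14 yawerr 0.0 F bay [-3.11  0.5  13.42] Tq [0.115 0.492 0.009] grip 100.6 w 0.342 t 13.05
```

Forward motion is blocked at x −39.2 by what feels like the plate, and the cell rests on the rails. I'll unload the arm, release gently and look.

Request:
step_arm(increments=[[[0.05,0,-0.05],[0,0,0],28],[[0.05,0,-0.05],[0,0,0],33],[[0.05,0,-0.05],[0,0,0],38],[[0.05,0,-0.05],[0,0,0],45],[[0.05,0,-0.05],[0,0,0],55],[[0.05,0,-0.05],[0,0,0],60],[[0.05,0,-0.05],[0,0,0],60]], squeeze=25)

```text
time_s: 13.92
eef_pos: [594.0, -107.8, 12.7]
ee_rot: [-0.0, -0.096, 0.995, 0.0]
force: [-0.7, 0.3, -0.2]
grip_width: 0.599
grip_force: 0.0
```

Request:
step_arm(increments=[[[0,0,-2],[0,0,0],60],[[0,0,-5],[0,0,0],60],[[0,0,-10],[0,0,0],60],[[6,0,-15],[0,0,0],60],[[12,0,-15],[0,0,0],60],[[18,0,-15],[0,0,0],60],[[18,0,-15],[0,0,0],60]])

```text
time_s: 14.8
eef_pos: [414.8, -142.1, 163.0]
ee_rot: [-0.0, -0.095, 0.996, 0.0]
force: [1.0, -0.1, 1.2]
grip_width: 0.598
grip_force: 0.0
```

```bash
python3 -c "
from h import *
where()
c=cap('scene');i=c['img'][148:226,190:290,::-1];a=cv2.resize(i,(400,312),interpolation=cv2.INTER_CUBIC)
c=cap('top');i=c['img'][150:228,230:330,::-1];b=cv2.resize(i,(400,312),interpolation=cv2.INTER_CUBIC)
cv2.imwrite('pics/rel.png',np.hstack([a,b]))"
```

```text
flat ctr [-221.55    0.46  175.9 ] pitch -0.04 yawerr -0.13 F bay [ 1.   -0.33  1.24] Tq [-0.023 -0.029  0.05 ] grip 0.0 w 0.598 t 14.8
```

View pics/rel.png

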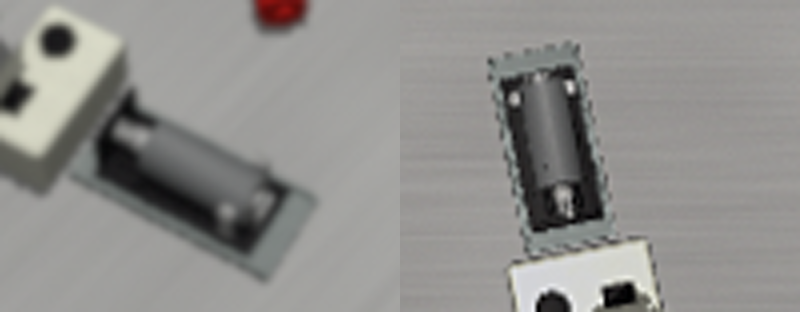

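Both halves show the cell lying between the jaws, at about (215,180) on the left and (550,130) on the right. To check it is level, I'll touch the top near the button end with closed fingertips. A seated cell's top should be at z ≈ 41.7.

```bash
python3 -c "
from h import *
W=B+R.from_euler('z',YAW,degrees=True).apply([16,-0.3,0])
for z in(110,50): inc(W+[0,0,z],Rt(YAW))"
```

```text
shift cm [-19.8    0.05   5.35] turn deg [-0.   0.  -0.1] t 14.9 F [ 0.64 -0.29  0.8 ] pos [ 417.4 -142.6  163.3]
shift cm [-19.8    0.05  11.35] turn deg [-0.   0.  -0.1] t 14.9 F [ 0.64 -0.29  0.8 ] pos [ 417.4 -142.6  163.3]
```

Request:
step_arm(increments=[[[-6,0,0],[0,0,0],30],[[-12,0,2],[0,0,0],0],[[-18,0,5],[0,0,0],0],[[-19.8,0,8],[0,0,0],0],[[-19.8,0,11],[0,0,0],0],[[-19.8,0,11.3],[0,0,0],0],[[-19.8,0,11.3],[0,0,0],0]])

```text
time_s: 15.78
eef_pos: [612.6, -104.3, 50.6]
ee_rot: [0.001, -0.096, 0.995, -0.0]
force: [0.0, -0.4, -0.3]
grip_width: -0.001
grip_force: 0.0
```

```bash
python3 -c "
from h import *
where(); s,p,r=st(); print(p, s['force'])"
```

```text
flat ctr [-20.14  -0.25  63.45] pitch 0.06 yawerr 0.01 F bay [-0.04 -0.38 -0.3 ] Tq [-0.026 -0.022 -0.071] grip 0.0 w -0.001 t 15.78
[ 612.60683516 -104.32296649   50.59493963] [ 0.02951617 -0.37842583 -0.29545464]
```

Now I'll step down in small increments until contact.

Request:
step_arm(increments=[[[0,0,0.2],[0,0,0],0],[[0,0,0.4],[0,0,0],0],[[0,0,0.5],[0,0,0],0],[[0,0,0.5],[0,0,0],0]])

```text
time_s: 16.27
eef_pos: [611.8, -104.4, 44.9]
ee_rot: [0.0, -0.096, 0.995, 0.0]
force: [0.1, 0.7, 0.3]
grip_width: -0.002
grip_force: 0.0
```

Request:
step_arm(increments=[[[0,0,0.1],[0,0,0],0],[[0,0,0.2],[0,0,0],0],[[0,0,0.2],[0,0,0],0]])

```text
time_s: 16.65
eef_pos: [611.7, -104.4, 42.7]
ee_rot: [-0.0, -0.096, 0.995, 0.0]
force: [-0.4, -1.1, 0.0]
grip_width: 0.002
grip_force: 0.0
```

Request:
step_arm(increments=[[[0,0,0.05],[0,0,0],0],[[0,0,0.1],[0,0,0],0],[[0,0,0.1],[0,0,0],0]])

```text
time_s: 17.02
eef_pos: [611.8, -104.4, 41.9]
ee_rot: [0.0, -0.096, 0.995, 0.0]
force: [0.3, 0.1, 0.2]
grip_width: -0.0
grip_force: 0.2
```

Request:
step_arm(increments=[[[0,0,0.05],[0,0,0],0],[[0,0,0.08],[0,0,0],0],[[0,0,0.08],[0,0,0],0]])

```text
time_s: 17.4
eef_pos: [611.9, -104.5, 41.7]
ee_rot: [0.0, -0.096, 0.995, 0.0]
force: [-2.2, 0.9, 6.3]
grip_width: -0.0
grip_force: 3.0
```

Request:
step_arm(increments=[[[0,0,-1],[0,0,0],0],[[0,0,-5],[0,0,0],0],[[0,0,-11],[0,0,0],0],[[6,0,-13],[0,0,0],0],[[12,0,-13],[0,0,0],0],[[20,0,-13],[0,0,0],0],[[20,0,-13],[0,0,0],0]])

```text
time_s: 18.27
eef_pos: [413.0, -142.6, 171.5]
ee_rot: [-0.0, -0.095, 0.995, 0.0]
force: [0.7, -0.8, 0.2]
grip_width: -0.003
grip_force: 0.0
```

```bash
python3 -c "
from h import *
c=cap('scene');i=c['img'][165:210,215:275,::-1];a=cv2.resize(i,(400,300),interpolation=cv2.INTER_CUBIC)
c=cap('top');i=c['img'][160:205,240:300,::-1];b=cv2.resize(i,(400,300),interpolation=cv2.INTER_CUBIC)
cv2.imwrite('pics/fin.png',np.hstack([a,b]))"
```

```text
(no output)
```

View pics/fin.png

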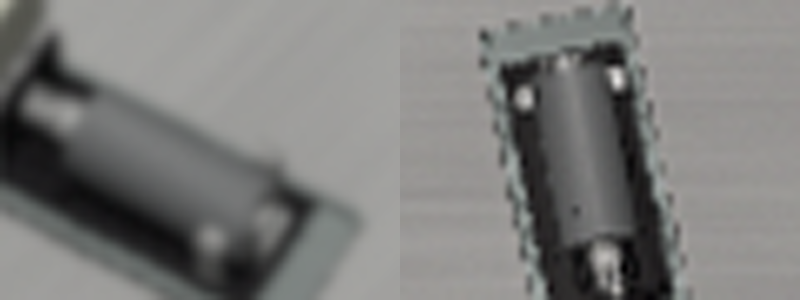

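The top of the cell is firm at z 41.7, exactly the seated height. The picture shows it level between both beads, (525,97) and (615,75), with the button at the plate (565,60) and the spring at its flat end (605,262). I'll hand the job in.

```bash
python3 -c "
from rig import ctrl
print(ctrl.finish_job())"
```

```text
the job is handed in; nothing more can be done
None
```

The larger cell is loaded and was handed in at about 18 s: it lies level and firm between the clip jaws, button at the end plate, spring pressed in, robot clear; on the way in the fingertips once pressed the jaw tops with about 20 N, and I backed off and came in closer.

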